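# Scoop deburred ball knobs out of the tumbling stones

## Task

The three black ball knobs have come out of the tumbler mixed with small brick-red tumbling stones: lift them out of the steel pan with the wire scoop so that the stones drop back through it, and tip the knobs gently into the bin from close above it. All the stones stay in the pan; never touch the knobs with the gripper, leave the hammer and the tape alone, and at the end lay the scoop back down on the bench, standing on its tines.

Things in the scene. Friction and masses are not known exactly. Their poses are not given: they have to be found in the camera images.
- scoop: loose steel wire scoop with a blue handle, 200 g: five parallel 4 mm tines with free front ends (see scoop_tip), 108 mm wide over all, 37 mm high sheet back, the two outer tines rise 16 mm towards the back. Origin: on the underside at the heel (rear end) of the tines, midway across; +x along the tines to their tips, z up. It stands by itself on its tines on the bench
- scoop_grip (a point): middle of the scoop's blue handle, 68 mm behind the heel and 88 mm above the underside; axes as the scoop's. The handle runs along the scoop's x from 26 to 116 mm behind the heel and is 20 mm wide (y) and 26 mm tall (z); take it from above across the 20 mm
- scoop_tip (a point): middle of the line of the five tine tips, 90 mm ahead of the heel and 2 mm above the underside; axes as the scoop's. Tines 26 mm apart centre to centre (22 mm clear gaps), the outer ones 52 mm either side of this point
- pan: open sheet steel pan, fixed, inside 120 mm wide (y) and 233 mm long at the rim, rim 67 mm above the bench all round, 3 mm walls. Origin on the bench under the middle line, 115 mm from the inside of the upright shallow end wall; +x to the deep end, z up. Floor slopes evenly (7.9 degrees) from 35 mm above the bench at x = -115 mm to 6 mm at x = +95 mm. Contents start beyond x = +10 mm
- pan_corner (a point): middle of the pan's lowest line, x = +95 mm in the pan, 6 mm above the bench; axes as the pan's. Here the sloping floor meets the raked end wall, which climbs at 68 degrees to the rim at pan x = +118 mm; knobs and stones gather here
- bin: open yellow plastic parts bin, fixed, 95 mm (x) by 130 mm (y), 60 mm high, walls and bottom 3 mm; origin in the middle of its underside, +x points away from the pan (across the long sides), z up. Empty at the start
- knob1: black plastic ball knob, 32 mm across, 24 g, with a threaded brass bush on one side; origin at the centre of the ball. Starts in the pan and rolls easily
- knob2: black plastic ball knob, 32 mm across, 24 g, with a threaded brass bush on one side; origin at the centre of the ball. Starts in the pan and rolls easily
- knob3: black plastic ball knob, 32 mm across, 24 g, with a threaded brass bush on one side; origin at the centre of the ball. Starts in the pan and rolls easily
- stone1: tumbling stone: brick-red ceramic pellet, round, 12 mm across and 11 mm long with rounded edges, 10 g; origin at its centre, z along its axis. Starts in the pan
- stone2: tumbling stone: brick-red ceramic pellet, round, 12 mm across and 11 mm long with rounded edges, 10 g; origin at its centre, z along its axis. Starts in the pan
- stone3: tumbling stone: brick-red ceramic pellet, round, 12 mm across and 11 mm long with rounded edges, 10 g; origin at its centre, z along its axis. Starts in the pan
- stone4: tumbling stone: brick-red ceramic pellet, round, 12 mm across and 11 mm long with rounded edges, 10 g; origin at its centre, z along its axis. Starts in the pan
- stone5: tumbling stone: brick-red ceramic pellet, round, 12 mm across and 11 mm long with rounded edges, 10 g; origin at its centre, z along its axis. Starts in the pan
- stone6: tumbling stone: brick-red ceramic pellet, round, 12 mm across and 11 mm long with rounded edges, 10 g; origin at its centre, z along its axis. Starts in the pan
- stone7: tumbling stone: brick-red ceramic pellet, round, 12 mm across and 11 mm long with rounded edges, 10 g; origin at its centre, z along its axis. Starts in the pan
- hammer: loose hammer lying on the bench, 62 x 215 x 30 mm, a bystander; origin under its middle
- tape: loose roll of tan tape, 66 mm across, 18 mm high, a bystander; origin under its middle
- drawer_box: fixed grey-green drawer cabinet behind the bin, an obstacle: 190 mm high, 258 mm wide, 210 mm deep; origin under its middle, its front (three handles standing out 25 mm) looks along its own -x, towards the pan. A wall with a pegboard stands along the far right edge of the bench, some 15 cm beyond the scoop

How it is judged:
On the way, in this order (a step that is already met when the one before it is completed fails the run):
1. at least one knob rides in the scoop, with the scoop (heel and tips) more than 70 mm above the bench, so clear of the pan (((x of knob1 in the frame of scoop between -0.005 and 0.095 m and y of knob1 in the frame of scoop between -0.056 and 0.056 m and z of knob1 in the frame of scoop between 0 and 0.06 m) or (x of knob2 in the frame of scoop between -0.005 and 0.095 m and y of knob2 in the frame of scoop between -0.056 and 0.056 m and z of knob2 in the frame of scoop between 0 and 0.06 m) or (x of knob3 in the frame of scoop between -0.005 and 0.095 m and y of knob3 in the frame of scoop between -0.056 and 0.056 m and z of knob3 in the frame of scoop between 0 and 0.06 m)) and height (world z) of each of scoop, scoop_tip above 0.07 m), for 0.2 s.
2. all three knobs are in the bin (x of knob1 in the frame of bin between -0.046 and 0.046 m and y of knob1 in the frame of bin between -0.063 and 0.063 m and z of knob1 in the frame of bin between 0 and 0.058 m and x of knob2 in the frame of bin between -0.046 and 0.046 m and y of knob2 in the frame of bin between -0.063 and 0.063 m and z of knob2 in the frame of bin between 0 and 0.058 m and x of knob3 in the frame of bin between -0.046 and 0.046 m and y of knob3 in the frame of bin between -0.063 and 0.063 m and z of knob3 in the frame of bin between 0 and 0.058 m), for 0.2 s.
At the end, for the whole second after the job is handed in: All three knobs lie at rest inside the bin (below its rim), all seven stones are inside the pan (below its rim), and the scoop stands level (within 0.1 rad) and still on its tines on the bench itself (underside within 12 mm of it) (all of step 2 and linear speed of each of knob1, knob2, knob3 below 0.05 m/s and x of stone1 in the frame of pan between -0.118 and 0.122 m and y of stone1 in the frame of pan between -0.062 and 0.062 m and z of stone1 in the frame of pan between 0 and 0.062 m and x of stone2 in the frame of pan between -0.118 and 0.122 m and y of stone2 in the frame of pan between -0.062 and 0.062 m and z of stone2 in the frame of pan between 0 and 0.062 m and x of stone3 in the frame of pan between -0.118 and 0.122 m and y of stone3 in the frame of pan between -0.062 and 0.062 m and z of stone3 in the frame of pan between 0 and 0.062 m and x of stone4 in the frame of pan between -0.118 and 0.122 m and y of stone4 in the frame of pan between -0.062 and 0.062 m and z of stone4 in the frame of pan between 0 and 0.062 m and x of stone5 in the frame of pan between -0.118 and 0.122 m and y of stone5 in the frame of pan between -0.062 and 0.062 m and z of stone5 in the frame of pan between 0 and 0.062 m and x of stone6 in the frame of pan between -0.118 and 0.122 m and y of stone6 in the frame of pan between -0.062 and 0.062 m and z of stone6 in the frame of pan between 0 and 0.062 m and x of stone7 in the frame of pan between -0.118 and 0.122 m and y of stone7 in the frame of pan between -0.062 and 0.062 m and z of stone7 in the frame of pan between 0 and 0.062 m and height (world z) of scoop between -0.005 and 0.012 m and angle between scoop's own z axis and vertical below 0.1 rad and linear speed of scoop below 0.03 m/s); the robot touches nothing.
It fails at once if the gripper touches a knob (contact force between the fingers and knob1 above 0.3 N or contact force between the fingers and knob2 above 0.3 N or contact force between the fingers and knob3 above 0.3 N).
It fails at once if a knob flies or falls faster than 1.8 m/s (a drop of about 16 cm) (linear speed of any of knob1, knob2, knob3 above 1.8 m/s).
It fails at once if the hammer or the tape is moved more than 30 mm (distance of any of hammer, tape from where it was at the start of the episode above 0.03 m).
It also fails if it takes over 70 s, if anything falls off the work surface, if the arm or the gripper's body presses on something with over 40 N, if the wrist force passes 120 N, or if a joint passes its speed limit or range.

## Robot

A 6-joint arm with a two-finger parallel gripper is mounted at the origin on the work surface; the furniture and walls round the work are solid. World frame = base frame: x ahead of the robot, y to its left, z up, the work surface at z = 0. Lengths are in m, angles in rad, forces in N, time in s.
With the tool pointing down it reaches from about 0.275 to 0.825 m from the base axis. Payload 5.2 kg.
Tool frame: the origin (TCP) lies midway between the tips of the shut fingers; the grasp point (between the pads) lies 19 mm behind it; z points along the fingers, y is the line along which they close (so a half turn about z gives the same grasp; the last joint's range is limited). The gripper opens to 93 mm and grips with 3 to 60 N. Pads are 15 mm wide; open, the fingers measure 128 mm over their backs; the gripper's body (75 mm by 188 mm) begins 65 mm behind the grasp point.
Start: joints at [-1.398, 0.259, 1.535, -0, 1.348, -0.203], TCP at [0.202, -0.512, 0.219] pointing down, gripper open.
Joint ranges: [-3.14, 3.14], [-0.91, 2.08], [0.19, 2.58], [-1.22, 4.36], [0.22, 2.71], [-3.12, 3.12]. Speed limits (rad/s): [2.57, 2.57, 3.14, 3.14, 3.14, 3.14].

## Interface

Orientations are given as a unit quaternion [x, y, z, w].
In Python, from station import bot gives the robot as it stands. The module is installed in compiled form; this text tells all that it offers.
- The arm moves only by the tool servo_tool, never from a script. Its arguments are lists of equal length, an entry for each row: "offset": the shift along the tool's x, y, z each as a share of 30 mm, from -1 to 1, a list of three; "turn": the turn about the tool's z as a share of 0.1 rad, from -1 to 1. A call has 1 to 10 rows; each row shifts and turns the commanded pose from where the row before left it, along the tool's axes as they then stand; what a row does not reach is not made up. A row lasts 1/10 s, in which the tool goes at most 50 mm and 8.59 degrees, less where a joint would pass 70% of its speed; a pose out of reach is approached as far as the arm can. A call with a number of a shift or a turn outside -1 to 1 is refused whole. A call with a gripper value outside its range is refused whole. "grip" is the closure, from -1 (fully open) to 1 (shut), set as the call begins (left out, the last holds). The fingers move at their own pace and stop on an object; "squeeze" is the grip in N (left out, the last holds). Time passes only in rows, so rows that do not move let the fingers close. It gives the time, the measured TCP pose, the force, the opening and the grip force at its end, in the units of the state.
- bot.observe(): the state, without advancing time (a new reading comes with each control period).
- bot.grab_frame(name): name is "scene" or "top" or "wrist"; returns a dict with "image" (384x512x3 uint8, red, green, blue), "fx", "fy", "cx", "cy" (pixels), "view" (4x4, takes a point from world to camera coordinates). Camera axes: x right, y down, z forward; pixel columns grow to the right and rows downward; lengths in m; the calibration is good to about 2 mm. A picture is of the moment at which its call begins. There is no depth.
- bot.hand_in(): hands the job in; it is judged then, once.
The state is a dict: "clock": time; "joint_pos": joint angles; "qd": joint speeds; "joint_torque": joint torques, N m; "eef_pos": TCP position; "ee_rot": TCP orientation; "wrist_force": force on the tool from outside, world axes, zero at the start; "wrist_torque": the same for the moment, N m; "gripper_width": opening from 0.0 (shut) to 1.0 (fully open); "grip_force": force on a finger pad.
Only numpy, scipy, OpenCV 4.12 (cv2) and the standard library are available. Lean on these libraries where they do the work, as an engineer would, in place of code of your own. Each camera call takes 0.05 s, during which the arm holds its last target. There are 200 camera calls.

## Working session

There is one attempt and no reset: what is moved stays moved. The work goes in short steps, Python scripts to look and compute and a tool call to move; the robot and the scene stay as the last step left them, time stands still between calls to the robot, and variables do not carry over. Pictures are saved under pics/ and viewed, at most 10 in all, crops included, and the job is handed in when it is done.

Besides the shell and the picture viewer there is one more tool, called after "Request:" by a JSON object that holds its "name" and its "arguments". servo_tool: Moves the arm, as the interface text tells. Shift numbers are shares of 30 mm and turn numbers shares of 0.1 rad, none past 1 either way. Its arguments: {"type":"object","properties":{"offset":{"type":"array","items":{"type":"array","items":{"type":"number","minimum":-1,"maximum":1}}},"turn":{"type":"array","items":{"type":"number","minimum":-1,"maximum":1}},"grip":{"type":"number"},"squeeze":{"type":"number"}},"required":["offset","turn"]}

```bash
mkdir -p pics; python3 - <<'E'
from station import bot
import cv2,numpy as np
for n in("scene","top"):
    f=bot.grab_frame(n); cv2.imwrite(f"pics/{n}0.png",cv2.resize(f["image"][:,:,::-1],(800,600),interpolation=cv2.INTER_CUBIC))
    print(n,f["fx"],f["cx"],f["cy"],np.round(f["view"],4).tolist())
s=bot.observe();print(s["eef_pos"],s["ee_rot"],s["clock"])
E
```

```text
scene 400.90448385249994 254.00105864938118 187.34929060454823 [[0.7368, -0.6758, 0.0186, -0.4498], [-0.4171, -0.476, -0.7743, 0.2366], [0.5321, 0.5627, -0.6326, 1.1531], [0.0, 0.0, 0.0, 1.0]]
top 430.6832087213549 257.2554262783029 192.38647737835498 [[0.0046, -0.9998, -0.0195, -0.0834], [-0.9951, -0.0026, -0.099, 0.5441], [0.0989, 0.0199, -0.9949, 1.1631], [0.0, 0.0, 0.0, 1.0]]
[ 0.20180671 -0.51111995  0.21791906] [ 9.82396801e-01  1.86804344e-01  2.36247602e-05 -8.13117813e-04] 0.1
```

View pics/scene0.png

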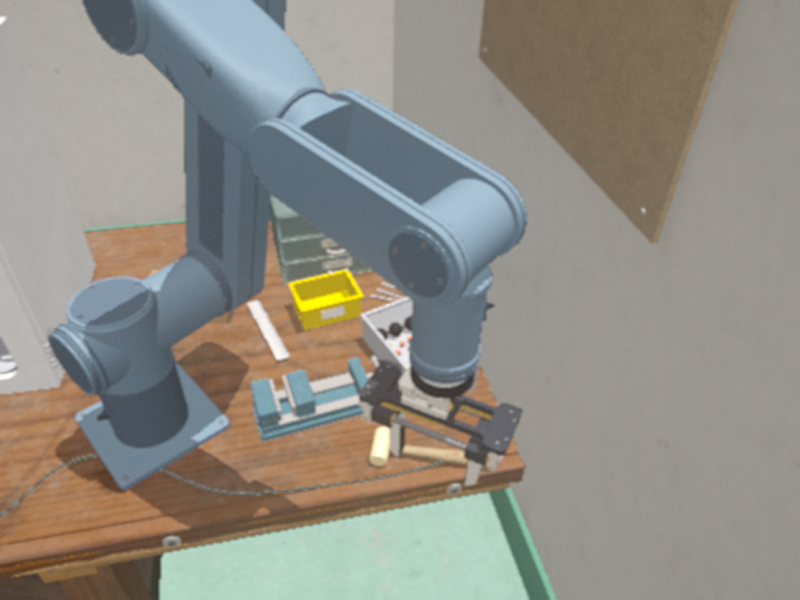

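View pics/top0.png

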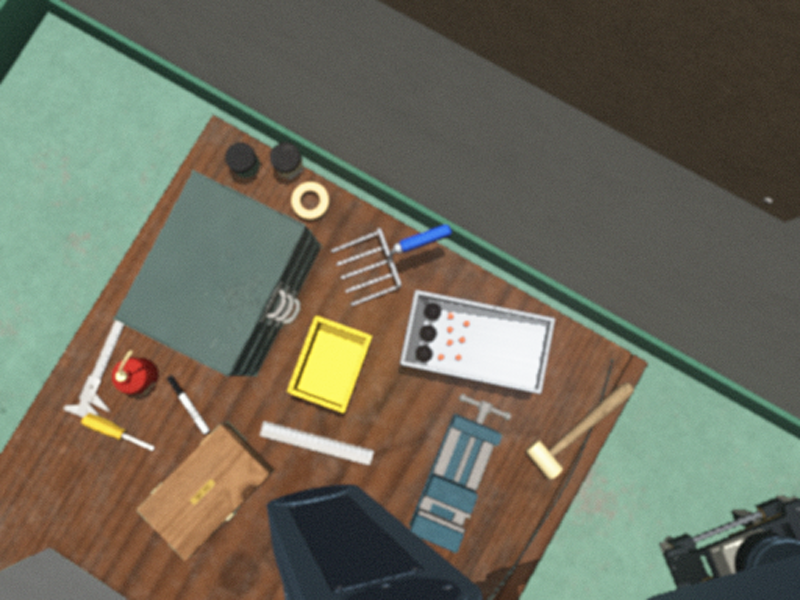

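The scene view shows the bin at (325,298) and the pan partly hidden. In the top view:
- Scoop: handle (425,238), tips around (345,280).
- Pan: knobs at its left (deep) end, around (428,333).
- Bin: (330,363).

I'll take an enlarged crop next.

```bash
python3 - <<'E'
import cv2
from station import bot
im=bot.grab_frame("top")["image"][:,:,::-1]
cv2.imwrite("pics/crop1.png",cv2.resize(im[135:275,175:375],(800,560),interpolation=cv2.INTER_CUBIC))
E
```

```text
(no output)
```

View pics/crop1.png

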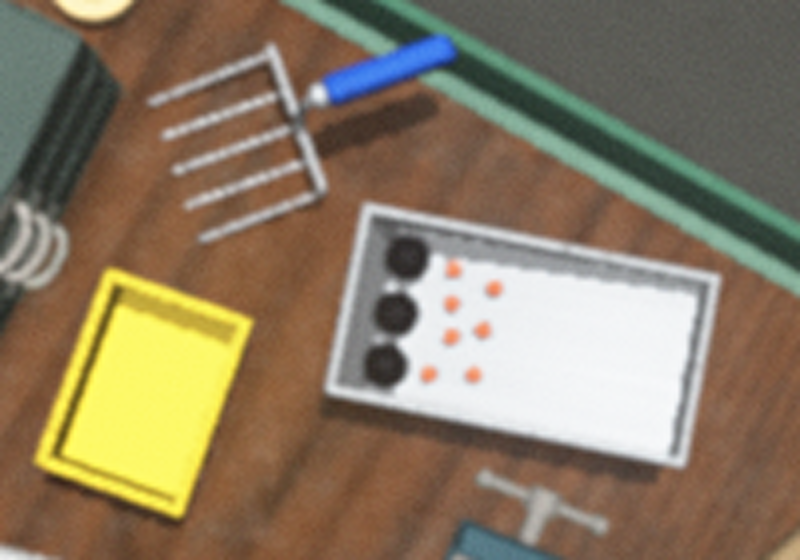

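The crop shows:
- Pan rim corners: (368,203), (720,273), (685,466), (327,395).
- Bin corners: (110,268), (253,320), (182,519), (37,464).
- Scoop: tips from (152,101) to (203,240), handle from (325,92) to (453,48).

The three knobs are against the deep wall, with the stones behind them.

```bash
cat >h.py <<'E'
from station import bot
import numpy as np
def unproj(f,uv,z):
    V=f["view"];R=V[:3,:3];c=-R.T@V[:3,3];uv=np.atleast_2d(uv)
    d=np.c_[(uv[:,0]-f["cx"])/f["fx"],(uv[:,1]-f["cy"])/f["fy"],np.ones(len(uv))]@R
    return (c+d*((z-c[2])/d[:,2])[:,None])[:,:2]
def proj(f,P):
    q=np.atleast_2d(P)@f["view"][:3,:3].T+f["view"][:3,3]
    return np.c_[f["fx"]*q[:,0]/q[:,2]+f["cx"],f["fy"]*q[:,1]/q[:,2]+f["cy"]]
def yaw(v): return np.arctan2(v[1],v[0])
def ax(a): return np.array([np.cos(a),np.sin(a)])
def tool():
    from scipy.spatial.transform import Rotation as R
    s=bot.observe(); M=R.from_quat(s["ee_rot"]).as_matrix(); return s,np.array(s["eef_pos"]),M
E
python3 - <<'E'
from h import *
f=bot.grab_frame("top")
c=lambda L:(np.array(L)+.5)/4-.5+[175,135]
P=unproj(f,c([(368,203),(720,273),(685,466),(327,395)]),.067)
print("pan",P.round(4).tolist(),[np.linalg.norm(P[i]-P[i-1]).round(4) for i in range(4)])
px=yaw((P[0]+P[3]-P[1]-P[2])); deep=(P[0]+P[3])/2; sh=(P[1]+P[2])/2; print("yaw",px,"mid",(deep+sh)/2,"origin",sh+ax(px)*.118)
B=unproj(f,c([(110,268),(253,320),(182,519),(37,464)]),.06)
bx=yaw(B[0]+B[3]-B[1]-B[2]);print("bin",B.mean(0),bx,[np.linalg.norm(B[i]-B[i-1]).round(4) for i in range(4)])
T=unproj(f,c([(152,101),(166,136),(177,170),(189,206),(203,240)]),.003);H=unproj(f,c([(325,92),(453,48)]),.093)
sx=yaw(H[0]-H[1]);print("tips",T.round(4).tolist(),"H",H,sx,yaw(T[4]-T[0])-np.pi/2,yaw(T.mean(0)-H[1]),np.linalg.norm(H[0]-H[1]))
print("grip from tips",T.mean(0)-ax(sx)*.158,"from handle",H.mean(0))
K=unproj(f,c([(408,258),(396,313),(386,365)]),.024);o=sh+ax(px)*.118
for k in K:d=k-o;print("knob in pan",d@ax(px),d@ax(px+np.pi/2))
s,p,M=tool();print(p,M.round(3))
E
```

```text
pan [[0.5592, -0.1072], [0.5131, -0.3403], [0.3863, -0.3152], [0.4315, -0.0805]] [np.float64(0.1304), np.float64(0.2376), np.float64(0.1293), np.float64(0.2391)]
yaw 1.3779473562249651 mid [ 0.47252039 -0.21080492] origin [ 0.47229703 -0.21194873]
bin [0.43289095 0.04054717] 1.223037017386277 [np.float64(0.1386), np.float64(0.1023), np.float64(0.1394), np.float64(0.1032)]
tips [[0.6392, 0.0463], [0.6141, 0.036], [0.5898, 0.0278], [0.5642, 0.019], [0.5401, 0.0088]] H [[ 0.62948144 -0.07877442]
 [ 0.65886866 -0.16279767]] 1.907249305213687 -4.350839160215594 1.9202755866377146 0.08901413127467185
grip from tips [ 0.64165114 -0.12156434] from handle [ 0.64417505 -0.12078604]
knob in pan 0.08583427566604221 -0.03800525126651156
knob in pan 0.08664621720309482 0.0008533561036568824
knob in pan 0.08650480016628279 0.037196380161721505
[ 0.201819   -0.51128896  0.21813553] [[ 0.93   0.367 -0.   ]
 [ 0.367 -0.93   0.001]
 [ 0.    -0.001 -1.   ]]
```

Request:
{"name": "servo_tool", "arguments": {"offset": [[0,0,0],[0,0,0],[0,0,0],[0,0,0],[0,0,0],[0,0,0],[0,0,0],[0,0,0],[0,0,0],[0,0,0]], "turn": [-1,-1,-1,-1,-1,-1,-1,-1,-1,-1], "grip": -0.3}}

```text
clock: 1.2
eef_pos: [0.2018, -0.5114, 0.2184]
ee_rot: [0.771, 0.637, 0.0, -0.0]
wrist_force: [0.7, 0.0, 0.8]
gripper_width: 0.649
grip_force: 0.0
```

Request:
{"name": "servo_tool", "arguments": {"offset": [[0,0,0],[0,0,0],[0,0,0],[0,0,0],[0,0,0],[0,0,0]], "turn": [-1,-1,-1,-1,-1,-0.42]}}

```text
clock: 1.8
eef_pos: [0.2018, -0.5115, 0.2184]
ee_rot: [0.573, 0.82, 0.0, -0.0]
wrist_force: [0.2, -0.2, 0.1]
gripper_width: 0.652
grip_force: 0.0
```

Request:
{"name": "servo_tool", "arguments": {"offset": [[0.361,0.912,0],[0.361,0.912,0],[0.361,0.912,0],[0.361,0.912,0],[0.361,0.912,0],[0.361,0.912,0],[0.361,0.912,0],[0.361,0.912,0],[0.361,0.912,0],[0.361,0.912,0]], "turn": [0,0,0,0,0,0,0,0,0,0]}}

```text
clock: 2.8
eef_pos: [0.423, -0.3157, 0.2185]
ee_rot: [0.574, 0.819, 0.0, -0.0]
wrist_force: [-0.4, -0.8, 0.6]
gripper_width: 0.651
grip_force: 0.0
```

Request:
{"name": "servo_tool", "arguments": {"offset": [[0.361,0.912,0.22],[0.361,0.912,0.22],[0.361,0.912,0.22],[0.361,0.912,0.22],[0.361,0.912,0.22],[0.361,0.912,0.22],[0.361,0.912,0.22],[0.361,0.912,0.22],[0.361,0.912,0.22],[0.361,0.912,0.22]], "turn": [0,0,0,0,0,0,0,0,0,0]}}

```text
clock: 3.8
eef_pos: [0.6435, -0.1209, 0.1521]
ee_rot: [0.574, 0.819, -0.0, -0.0]
wrist_force: [0.5, 0.1, 1.0]
gripper_width: 0.652
grip_force: 0.0
```

```bash
python3 - <<'E'
from h import *
import cv2
s,p,M=tool();print(s["clock"],p,M.round(3).tolist(),s["gripper_width"],s["joint_pos"])
f=bot.grab_frame("wrist");cv2.imwrite("pics/w1.png",f["image"][:,:,::-1])
a=1.918;g=np.array([.643,-.121])
for r in(-.026,-.068,-.116):
  P=np.r_[g+ax(a)*(r+.068),.101];print(proj(f,P).round(1))
E
```

```text
3.8 [ 0.64350877 -0.12088009  0.15205134] [[-0.34, 0.94, -0.0], [0.94, 0.34, 0.0], [0.0, -0.0, -1.0]] 0.6519711509112991 [-3.55697184e-01  4.91335421e-01  1.35543753e+00 -4.36506672e-05
  1.29533370e+00 -7.02728521e-01]
[[252.2 152.5]]
[[252.3 214.2]]
[[252.4 278.2]]
```

View pics/w1.png

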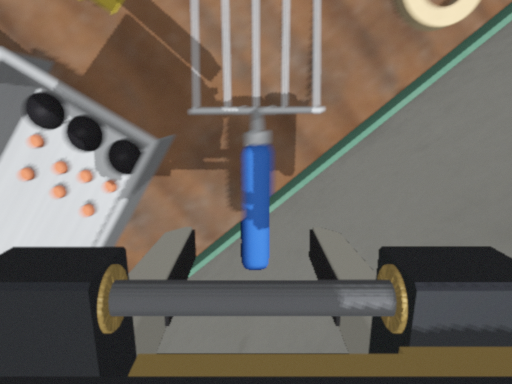

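The wrist view shows the blue handle at column 257, rows 140–268. It lies parallel to the tool, about 3 mm to the right and 6 mm ahead of where I predicted. The sheet back is at row 108.

Request:
{"name": "servo_tool", "arguments": {"offset": [[0.2,0.1,0],[0,0,0.9],[0,0,0.9],[0,0,0.8],[0,0,0.17],[0,0,0]], "turn": [0,0,0,0,0,0]}}

```text
clock: 4.45
eef_pos: [0.6426, -0.1154, 0.069]
ee_rot: [0.575, 0.818, -0.0, -0.001]
wrist_force: [0.5, 0.3, -1.1]
gripper_width: 0.651
grip_force: 0.0
```

Request:
{"name": "servo_tool", "arguments": {"offset": [[0,0,0],[0,0,0],[0,0,0],[0,0,0],[0,0,0],[0,0,0]], "turn": [0,0,0,0,0,0], "grip": 1, "squeeze": 50}}

```text
clock: 5.05
eef_pos: [0.6436, -0.1152, 0.0698]
ee_rot: [0.574, 0.819, -0.0, 0.0]
wrist_force: [-0.1, -0.8, 1.6]
gripper_width: 0.213
grip_force: 50.0
```

Request:
{"name": "servo_tool", "arguments": {"offset": [[0,0,-0.5],[0,0,-1],[0,0,-1],[0,0,-1],[0,0,-0.5],[0,0,0],[0,0,0]], "turn": [0,0,0,0,0,0,0]}}

```text
clock: 5.75
eef_pos: [0.6434, -0.1151, 0.1896]
ee_rot: [0.574, 0.819, -0.0, 0.0]
wrist_force: [-0.1, -0.2, -2.5]
gripper_width: 0.211
grip_force: 50.0
```

```bash
python3 - <<'E'
from h import *
import cv2
s,p,M=tool();print(s["clock"],p,s["gripper_width"],s["wrist_force"],s["wrist_torque"])
f=bot.grab_frame("wrist");g=bot.grab_frame("scene")["image"]
cv2.imwrite("pics/w2.png",np.hstack([f["image"],cv2.resize(g[130:330,200:350],(288,384))])[:,:,::-1])
T=[]
for y in(-52,0,52):
  for x in(0,90):
    d=np.array([(x+68)/1e3,y/1e3]);P=p+M@np.r_[d,(.086 if 1 else 0)-.019]
    T.append(proj(f,P)[0].round(1).tolist())
print(T)
E
```

```text
5.75 [ 0.643382   -0.11511124  0.18963001] 0.21106556198888 [-0.0839377  -0.15884408 -2.53036424] [-0.18201116 -0.13551679  0.03671752]
[[176.0, 111.3], [167.4, -40.9], [252.8, 111.2], [252.7, -41.1], [329.7, 111.0], [338.0, -41.2]]
```

View pics/w2.png

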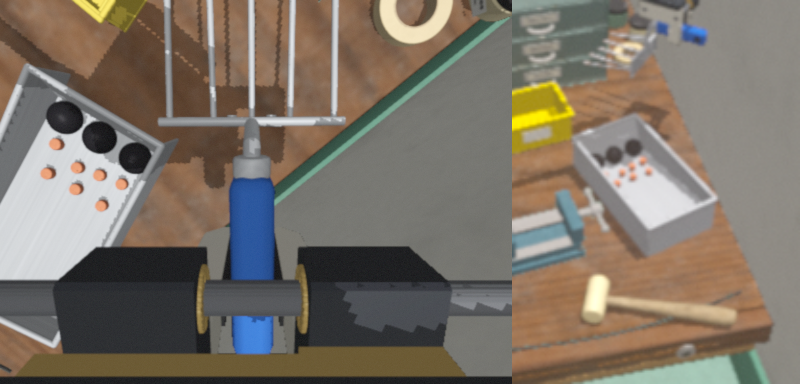

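The scoop is held level: the handle is centred at column 252, the sheet back is at row 120, and the tines run straight up the image. The right half shows all the knobs and stones still in the pan. I'll move over the pan's shallow end without turning yet, since the drawer cabinet corner is close.

Request:
{"name": "servo_tool", "arguments": {"offset": [[-0.51,-0.886,0],[-0.51,-0.886,0],[-0.51,-0.886,0],[-0.51,-0.886,0],[-0.51,-0.886,0],[-0.51,-0.886,0],[-0.51,-0.886,0],[-0.51,-0.886,0],[-0.51,-0.886,0],[-0.51,-0.886,0]], "turn": [0,0,0,0,0,0,0,0,0,0], "squeeze": 60}}

```text
clock: 6.85
eef_pos: [0.4443, -0.3497, 0.1881]
ee_rot: [0.574, 0.819, 0.0, -0.001]
wrist_force: [-0.4, -0.1, -1.4]
gripper_width: 0.209
grip_force: 60.0
```

Request:
{"name": "servo_tool", "arguments": {"offset": [[0,0,0],[0,0,0],[0,0,0],[0,0,0],[0,0,0],[0,0,0.65],[0,0,0],[0,0,0]], "turn": [0.9,0.9,0.9,0.9,0.9,0.9,0,0]}}

```text
clock: 7.65
eef_pos: [0.445, -0.3487, 0.1689]
ee_rot: [0.771, 0.637, -0.0, -0.002]
wrist_force: [0.3, -0.4, -1.1]
gripper_width: 0.21
grip_force: 60.0
```

```bash
python3 - <<'E'
from h import *
import cv2
s,p,M=tool();print(s["clock"],p,yaw(M[:2,0]),s["gripper_width"],s["wrist_force"],s["wrist_torque"])
f=bot.grab_frame("wrist")
im=cv2.resize(f["image"],(800,600),interpolation=cv2.INTER_CUBIC)
o=np.array([.4723,-.2119]);a=1.378
for X in(-.115,.118):
  for Y in(-.06,.06):
    q=proj(f,np.r_[o+ax(a)*X+ax(a+np.pi/2)*Y,.067])[0]*800/512
    cv2.circle(im,tuple(int(v) for v in q),4,(0,255,0),1);print(X,Y,q.round())
cv2.imwrite("pics/w3.png",im[:,:,::-1])
E
```

```text
7.65 [ 0.44501501 -0.34871491  0.16892846] 1.380231794832684 0.21025632780734388 [ 0.3310067  -0.36991193 -1.13998124] [-0.20603518 -0.0530293  -0.00462916]
-0.115 -0.06 [512. 260.]
-0.115 0.06 [281. 260.]
0.118 -0.06 [ 545. -306.]
0.118 0.06 [ 251. -305.]
```

View pics/w3.png

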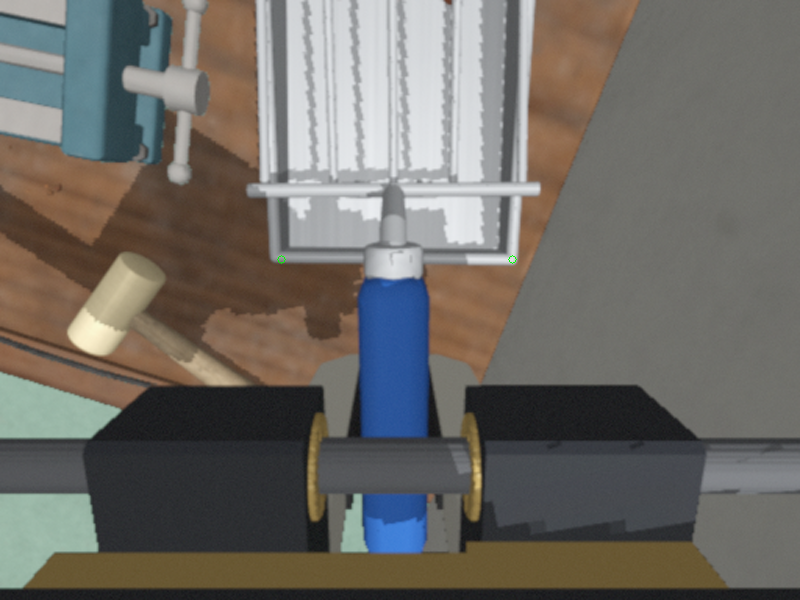

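The wrist view shows the scoop centred over the pan (back at columns 248–540, pan rim at 273–520) and aligned with it. The pan lies about 3 mm further forward than I modelled. I'll lower the scoop and then let the nose sag onto the floor.

Request:
{"name": "servo_tool", "arguments": {"offset": [[0.1,0,0.6],[0,0,0.7],[0,0,0.6],[0,0,0],[0,0,0]], "turn": [0,0,0,0,0]}}

```text
clock: 8.2
eef_pos: [0.4465, -0.3467, 0.1137]
ee_rot: [0.772, 0.636, 0.0, 0.0]
wrist_force: [0.5, -0.0, -1.3]
gripper_width: 0.21
grip_force: 60.0
```

Request:
{"name": "servo_tool", "arguments": {"offset": [[0,0,0],[0,0,0],[0,0,0]], "turn": [0,0,0], "squeeze": 15}}

```text
clock: 8.5
eef_pos: [0.4466, -0.3469, 0.114]
ee_rot: [0.772, 0.636, 0.0, 0.001]
wrist_force: [-0.9, -0.3, -1.6]
gripper_width: 0.213
grip_force: 15.0
```

Request:
{"name": "servo_tool", "arguments": {"offset": [[0,0,0],[0,0,0],[0,0,0]], "turn": [0,0,0], "squeeze": 8}}

```text
clock: 8.8
eef_pos: [0.4464, -0.3467, 0.1134]
ee_rot: [0.772, 0.636, 0.0, 0.0]
wrist_force: [-0.2, -0.2, -0.7]
gripper_width: 0.215
grip_force: 8.0
```

```bash
python3 - <<'E'
from h import *
import cv2
s,p,M=tool();print(s["clock"],p,yaw(M[:2,0]),s["gripper_width"],s["wrist_force"],s["wrist_torque"])
f=bot.grab_frame("wrist");g=bot.grab_frame("top");t=g["image"]
cv2.imwrite("pics/w4.png",np.hstack([f["image"],cv2.resize(t[170:266,240:312],(288,384),interpolation=cv2.INTER_CUBIC)])[:,:,::-1])
E
```

```text
8.8 [ 0.44636705 -0.34665949  0.11338196] 1.3777130111917608 0.21504550041584405 [-0.15264958 -0.19890194 -0.72836832] [-0.00746797 -0.04484945 -0.01735658]
```

View pics/w4.png

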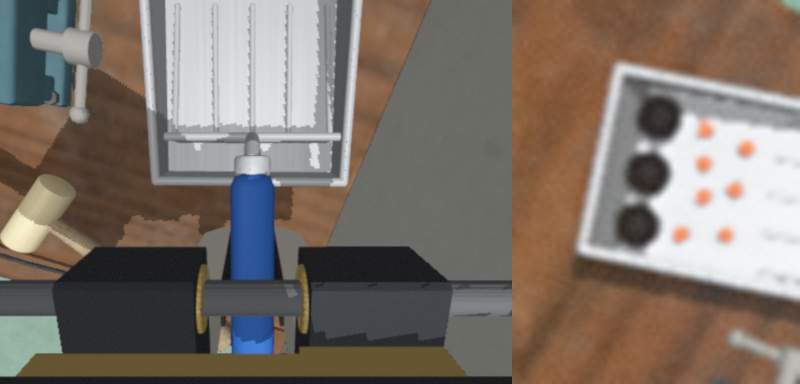

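The nose sagged until the tips rested on the floor (back at row 136, tips around row 5, short of the stones). The knobs and stones are untouched. I'll seat the scoop on the slope and push down along it.

Request:
{"name": "servo_tool", "arguments": {"offset": [[0,0,0.1],[0.3,0,0.045],[0.33,0,0.05],[0.33,0,0.05],[0.33,0,0.05],[0.33,0,0.05],[0.33,0,0.05],[0.33,0,0.05],[0.3,0,0.045],[0,0,0]], "turn": [0,0,0,0,0,0,0,0,0,0], "squeeze": 14}}

```text
clock: 9.9
eef_pos: [0.4614, -0.2688, 0.0983]
ee_rot: [0.772, 0.636, 0.0, -0.0]
wrist_force: [1.2, 1.6, 2.3]
gripper_width: 0.213
grip_force: 14.0
```

```bash
python3 - <<'E'
from h import *
import cv2
s,p,M=tool();print(s["clock"],p,yaw(M[:2,0]),s["gripper_width"],s["wrist_force"],s["wrist_torque"])
d=p[:2]-np.array([.4729,-.2090]);print(d@ax(1.378),d@ax(1.378+np.pi/2))
t=bot.grab_frame("top")["image"];f=bot.grab_frame("wrist")
cv2.imwrite("pics/w5.png",np.hstack([f["image"],cv2.resize(t[170:266,240:312],(288,384),interpolation=cv2.INTER_CUBIC)])[:,:,::-1])
E
```

```text
9.9 [ 0.46141828 -0.26883007  0.09828152] 1.3786069826939524 0.21298604530536558 [1.20767809 1.61838894 2.28876364] [ 0.41464742 -0.28580144 -0.04846748]
-0.060921495528918686 -0.0001947039203307173
```

View pics/w5.png

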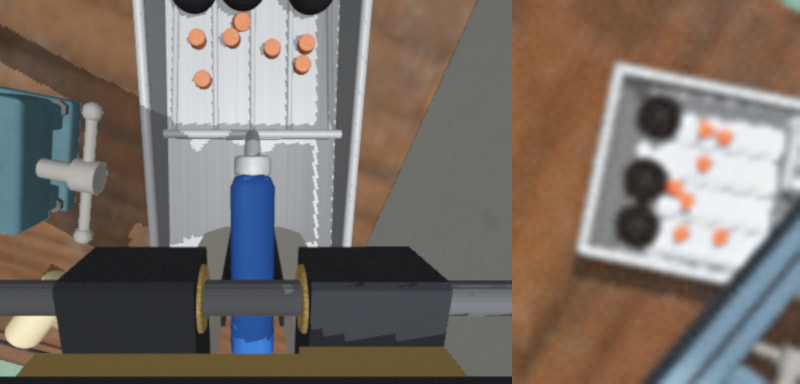

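The scoop is flush, with the tips among the knobs: the knobs are at the top of the wrist view, at columns 195, 243 and 310. The stones lie between the tines. I'll push the last 9 mm, then rock the nose up about the heel.

Request:
{"name": "servo_tool", "arguments": {"offset": [[0.15,0,0.02],[0.15,0,0.02],[0.05,0,0.01],[0,0,0],[0,0,0]], "turn": [0,0,0,0,0], "squeeze": 20}}

```text
clock: 10.5
eef_pos: [0.4633, -0.2606, 0.097]
ee_rot: [0.772, 0.636, 0.0, 0.0]
wrist_force: [0.2, -2.1, 4.7]
gripper_width: 0.215
grip_force: 20.0
```

Request:
{"name": "servo_tool", "arguments": {"offset": [[-0.1,0,0.1],[-0.14,0,0.1],[-0.14,0,0.1],[-0.13,0,0.115],[-0.13,0,0.115],[-0.13,0,0.12],[0,0,0],[0,0,0]], "turn": [0,0,0,0,0,0,0,0], "squeeze": 25}}

```text
clock: 11.3
eef_pos: [0.4587, -0.2842, 0.0778]
ee_rot: [0.772, 0.636, -0.0, 0.001]
wrist_force: [-2.0, -3.6, 5.9]
gripper_width: 0.213
grip_force: 25.0
```

Request:
{"name": "servo_tool", "arguments": {"offset": [[0,0,0],[0,0,0],[0,0,0]], "turn": [0,0,0], "squeeze": 60}}

```text
clock: 11.6
eef_pos: [0.4587, -0.2841, 0.0778]
ee_rot: [0.772, 0.636, -0.0, 0.001]
wrist_force: [-1.4, -4.0, 5.7]
gripper_width: 0.207
grip_force: 60.0
```

```bash
python3 - <<'E'
from h import *
import cv2
s,p,M=tool();print(s["clock"],p,yaw(M[:2,0]),s["gripper_width"],s["wrist_force"],s["wrist_torque"])
d=p[:2]-np.array([.4729,-.2090]);print(d@ax(1.378),d@ax(1.378+np.pi/2))
t=bot.grab_frame("top")["image"];f=bot.grab_frame("wrist")
cv2.imwrite("pics/w6.png",np.hstack([f["image"],cv2.resize(t[170:266,240:312],(288,384),interpolation=cv2.INTER_CUBIC)])[:,:,::-1])
E
```

```text
11.6 [ 0.45872749 -0.28411521  0.07778175] 1.3776314235699942 0.20668825059006501 [-1.36119879 -3.95503594  5.68676546] [-0.62238239  0.26338257  0.02037363]
-0.07643900471086652 -0.000482463168940052
```

View pics/w6.png

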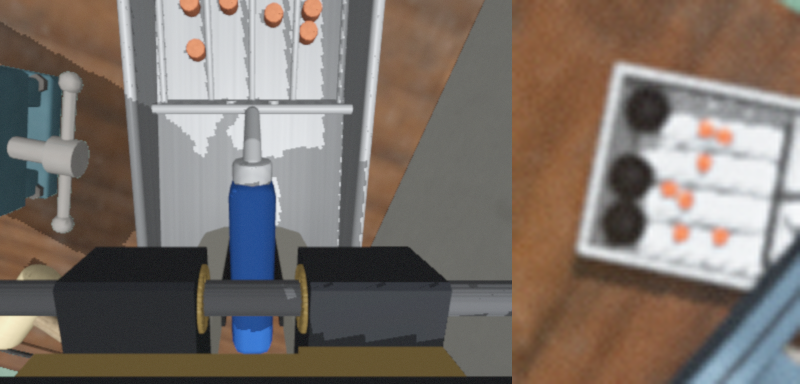

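All three knobs sit at the deep wall, a little higher than before, perched at the tine tips. The stones are between the tines, and the back at row 108 shows the nose is up. I'll slide the tips further under the knobs and lift slightly. I've used 9 of the 10 pictures, so from here I'll check by image code.

Request:
{"name": "servo_tool", "arguments": {"offset": [[0.1,0,-0.03],[0.1,0,-0.02],[0.1,0,-0.02],[0,0,0],[0,0,0],[0,0,0]], "turn": [0,0,0,0,0,0]}}

```text
clock: 12.3
eef_pos: [0.4603, -0.2738, 0.0792]
ee_rot: [0.772, 0.636, -0.0, -0.0]
wrist_force: [0.1, -1.0, -3.2]
gripper_width: 0.215
grip_force: 60.0
```

```bash
cat >see.py <<'E'
from h import *
import cv2
O=np.array([.4729,-.2090]);A=1.378
def blobs(f,orange,amin=4):
    h=cv2.cvtColor(f["image"],cv2.COLOR_RGB2HSV)
    m=cv2.inRange(h,(0,90,120),(14,255,255)) if orange else cv2.inRange(h,(0,0,0),(180,255,52))
    n,_,st,c=cv2.connectedComponentsWithStats(m)
    return [(c[i].round(1).tolist(),int(st[i,4]),st[i,2:4].tolist()) for i in range(1,n) if st[i,4]>=amin]
def report(z=.03):
    s,p,M=tool();print("t",s["clock"],"p",p.round(4),"F",np.round(s["wrist_force"],1),"T",np.round(M.T@s["wrist_torque"],2))
    t=bot.grab_frame("top");w=bot.grab_frame("wrist")
    for o in(0,1):
        for c,a,wh in blobs(t,o,[25,4][o]):
            P=unproj(t,c,z)[0];d=P-O;q=(d@ax(A),d@ax(A+np.pi/2))
            if P[0]>.3 and -.4<P[1]<.13: print(["dark","stone"][o],"a",a,wh,"world",P.round(3),"pan",np.round(q,3))
        print("  wrist",["dark","stone"][o],[(c,a,wh) for c,a,wh in blobs(w,o,30) if c[1]<260 and a<6000])
    g=cv2.cvtColor(w["image"],cv2.COLOR_RGB2GRAY)
    return t,w
E
python3 -c "
from see import *
report()"
```

```text
t 12.3 p [ 0.4603 -0.2738  0.0792] F [ 0.1 -1.  -3.2] T [-0.11 -0.31  0.03]
dark a 98 [17, 34] world [0.623 0.11 ] pan [ 0.342 -0.086]
dark a 66 [15, 30] world [0.61  0.099] pan [ 0.328 -0.076]
dark a 57 [9, 10] world [ 0.529 -0.127] pan [ 0.091 -0.04 ]
dark a 35 [8, 7] world [ 0.47  -0.146] pan [0.062 0.015]
dark a 40 [9, 9] world [ 0.452 -0.111] pan [0.092 0.039]
  wrist dark [([220.9, 20.8], 1300, [52, 42])]
stone a 10136 [156, 252] world [0.491 0.008] pan [0.216 0.023]
stone a 66 [11, 8] world [0.723 0.085] pan [ 0.336 -0.189]
stone a 118 [14, 17] world [0.667 0.058] pan [ 0.299 -0.139]
stone a 15 [6, 4] world [0.679 0.084] pan [ 0.327 -0.146]
stone a 4 [2, 4] world [ 0.619 -0.13 ] pan [ 0.106 -0.128]
stone a 29 [8, 9] world [ 0.605 -0.117] pan [ 0.116 -0.112]
stone a 599 [40, 28] world [ 0.573 -0.212] pan [ 0.016 -0.099]
stone a 50 [9, 10] world [ 0.545 -0.27 ] pan [-0.046 -0.082]
stone a 19 [8, 5] world [ 0.515 -0.172] pan [ 0.044 -0.035]
stone a 8 [3, 4] world [ 0.495 -0.165] pan [ 0.048 -0.013]
stone a 10 [3, 4] world [ 0.448 -0.149] pan [0.054 0.036]
stone a 10 [3, 4] world [ 0.445 -0.171] pan [0.032 0.035]
stone a 213 [21, 33] world [ 0.375 -0.334] pan [-0.142  0.072]
stone a 262 [21, 20] world [0.34  0.091] pan [0.268 0.188]
stone a 48 [10, 15] world [ 0.309 -0.291] pan [-0.112  0.145]
  wrist stone [([71.7, 24.7], 5384, [124, 71]), ([458.3, 14.9], 1001, [43, 39]), ([190.8, 21.9], 292, [18, 23]), ([309.5, 38.8], 589, [22, 44]), ([273.8, 33.0], 297, [18, 22]), ([196.0, 61.9], 298, [19, 21]), ([13.9, 77.0], 267, [35, 21]), ([113.5, 80.8], 106, [25, 15]), ([379.4, 202.6], 1725, [44, 78]), ([33.4, 252.0], 2511, [80, 55]), ([132.9, 240.1], 104, [14, 14])]
```

Request:
{"name": "servo_tool", "arguments": {"offset": [[0,0,-0.1],[0,0,-0.15],[0,0,-0.15],[0,0,0],[0,0,0],[0,0,0]], "turn": [0,0,0,0,0,0]}}

```text
clock: 13.0
eef_pos: [0.4603, -0.274, 0.0914]
ee_rot: [0.772, 0.636, 0.0, -0.0]
wrist_force: [-0.3, 0.1, -3.0]
gripper_width: 0.208
grip_force: 60.0
```

```bash
cat >>see.py <<'E'
def report(z=.03,lim=((-.12,.125),(-.065,.065))):
    s,p,M=tool();print("t",s["clock"],"p",p.round(4),"F",np.round(s["wrist_force"],1),"T",np.round(M.T@s["wrist_torque"],2))
    t=bot.grab_frame("top");w=bot.grab_frame("wrist")
    for o in(0,1):
        for c,a,wh in blobs(t,o,[15,4][o]):
            P=unproj(t,c,z)[0];d=P-O;q=(d@ax(A),d@ax(A+np.pi/2))
            if lim[0][0]<q[0]<lim[0][1] and lim[1][0]<q[1]<lim[1][1]: print(["dark","stone"][o],"a",a,wh,"pan",np.round(q,3))
        print("  wrist",["dark","stone"][o],[(c,a,wh) for c,a,wh in blobs(w,o,30) if c[1]<260 and 130<c[0]<370 and a<3500])
    return t,w
E
python3 -c "
from see import *
t,w=report(.045)
cv2.imwrite('pics/a.png',w['image'][:,:,::-1])
m=w['image'][:,150:350].astype(int).mean(2); print([int(v) for v in w['image'][95:140,300].mean(1)])"
```

```text
t 13.0 p [ 0.4603 -0.274   0.0914] F [-0.3  0.1 -3. ] T [-0.06 -0.32 -0.04]
dark a 63 [10, 11] pan [ 0.089 -0.04 ]
dark a 57 [10, 9] pan [0.021 0.013]
dark a 48 [9, 9] pan [0.089 0.039]
  wrist dark [([229.2, 73.1], 2115, [53, 55])]
stone a 23 [8, 5] pan [ 0.045 -0.034]
stone a 10 [4, 4] pan [ 0.049 -0.013]
stone a 19 [7, 6] pan [0.061 0.013]
stone a 9 [3, 3] pan [0.054 0.038]
stone a 12 [4, 4] pan [0.032 0.035]
  wrist stone [([238.4, 6.3], 220, [18, 16]), ([231.1, 24.9], 298, [18, 23]), ([194.4, 27.0], 271, [18, 21]), ([307.0, 42.2], 514, [19, 42]), ([272.8, 37.2], 268, [18, 21]), ([197.4, 63.3], 202, [16, 19]), ([137.0, 237.3], 236, [17, 19])]
[224, 224, 223, 221, 182, 129, 112, 110, 106, 117, 162, 188, 202, 215, 226, 218, 203, 188, 174, 195, 220, 227, 227, 228, 228, 228, 228, 228, 229, 228, 228, 228, 229, 229, 229, 229, 230, 229, 229, 230, 231, 231, 231, 230, 230]
```

Request:
{"name": "servo_tool", "arguments": {"offset": [[0,0,-0.1],[0,0,-0.2],[0,0,-0.2],[0,0,-0.2],[0,0,-0.2],[0,0,-0.1],[0,0,0],[0,0,0]], "turn": [0,0,0,0,0,0,0,0]}}

```text
clock: 13.9
eef_pos: [0.4603, -0.274, 0.1214]
ee_rot: [0.772, 0.636, -0.0, -0.0]
wrist_force: [-0.6, 0.2, -2.2]
gripper_width: 0.211
grip_force: 60.0
```

```bash
python3 -c "
from see import *
t,w=report(.075)"
```

```text
t 13.9 p [ 0.4603 -0.274   0.1214] F [-0.6  0.2 -2.2] T [-0.13 -0.29  0.01]
dark a 63 [9, 11] pan [ 0.089 -0.041]
dark a 57 [10, 9] pan [0.021 0.013]
dark a 47 [9, 10] pan [0.088 0.039]
  wrist dark [([229.3, 73.0], 2119, [52, 56])]
stone a 5 [3, 3] pan [ 0.052 -0.032]
stone a 5 [4, 2] pan [ 0.04  -0.031]
stone a 6 [3, 3] pan [ 0.05  -0.009]
stone a 8 [3, 3] pan [0.068 0.012]
stone a 9 [3, 3] pan [0.056 0.017]
stone a 7 [3, 3] pan [0.056 0.038]
stone a 8 [3, 3] pan [0.034 0.036]
  wrist stone [([236.9, 26.5], 431, [23, 35]), ([199.7, 36.4], 147, [11, 18]), ([303.4, 41.4], 137, [11, 17]), ([270.1, 45.6], 194, [15, 17]), ([301.1, 59.9], 101, [8, 18]), ([200.5, 68.6], 55, [6, 14]), ([144.4, 231.4], 798, [33, 34])]
```

All three knobs keep pace with the rising scoop, and all seven stones are still in the pan. I'll carry the knobs smoothly to the bin.

Request:
{"name": "servo_tool", "arguments": {"offset": [[0,0,-0.1],[0,0,-0.2],[0,0,-0.2],[0.052,-0.041,-0.2],[0.13,-0.104,-0.17],[0.21,-0.166,-0.1],[0.261,-0.207,0],[0.261,-0.207,0],[0.261,-0.207,0],[0.261,-0.207,0]], "turn": [0,0,0,0,0,0,0,0,0,0]}}

```text
clock: 15.0
eef_pos: [0.4345, -0.2241, 0.1504]
ee_rot: [0.772, 0.636, -0.0, -0.0]
wrist_force: [0.2, -0.6, -1.8]
gripper_width: 0.21
grip_force: 60.0
```

Request:
{"name": "servo_tool", "arguments": {"offset": [[0.261,-0.207,0],[0.261,-0.207,0],[0.261,-0.207,0],[0.261,-0.207,0],[0.261,-0.207,0],[0.261,-0.207,0],[0.261,-0.207,0],[0.261,-0.207,0],[0.261,-0.207,0],[0.235,-0.187,0]], "turn": [0,0,0,0,0,0,0,0,0,0]}}

```text
clock: 16.0
eef_pos: [0.3892, -0.1366, 0.1506]
ee_rot: [0.772, 0.636, -0.0, -0.0]
wrist_force: [0.9, -0.1, -2.1]
gripper_width: 0.21
grip_force: 60.0
```

Request:
{"name": "servo_tool", "arguments": {"offset": [[0.21,-0.166,0],[0.18,-0.145,0],[0.13,-0.104,0],[0.08,-0.06,0],[0.04,-0.03,0],[0,0,0]], "turn": [0,0,0,0,0,0]}}

```text
clock: 16.6
eef_pos: [0.3785, -0.1156, 0.1506]
ee_rot: [0.772, 0.636, 0.0, 0.0]
wrist_force: [0.3, -0.2, -3.4]
gripper_width: 0.212
grip_force: 60.0
```

Request:
{"name": "servo_tool", "arguments": {"offset": [[0,0,0],[0,0,0],[0,0,0],[0,0,0],[0,0,0],[0,0,0],[0,0,0],[0,0,0],[0,0,0],[0,0,0]], "turn": [0.1,0.2,0.2,0.2,0.25,0.2,0.2,0.15,0.05,0]}}

```text
clock: 17.6
eef_pos: [0.3784, -0.1156, 0.1506]
ee_rot: [0.819, 0.574, 0.0, 0.0]
wrist_force: [0.1, 1.6, -2.4]
gripper_width: 0.216
grip_force: 60.0
```

```bash
python3 -c "
from see import *
O[:]=[.4333,.042];import see;see.A=1.223
t,w=report(.115,((-.3,.1),(-.2,.2)))
s,p,M=tool();print(yaw(M[:2,0]),(p[:2]-O)@ax(1.223),(p[:2]-O)@ax(1.223+np.pi/2))
im=cv2.resize(w['image'],(512,384))
cv2.imwrite('pics/b.png',np.hstack([im,cv2.resize(t['image'][150:270,170:260],(288,384),interpolation=cv2.INTER_CUBIC)])[:,:,::-1])"
```

```text
t 17.6 p [ 0.3784 -0.1156  0.1506] F [ 0.1  1.6 -2.4] T [-0.01 -0.22  0.03]
dark a 78 [16, 30] pan [ 0.095 -0.14 ]
dark a 48 [14, 28] pan [ 0.083 -0.135]
dark a 51 [9, 9] pan [-0.019 -0.04 ]
dark a 87 [18, 16] pan [-0.064  0.02 ]
dark a 18 [6, 10] pan [-0.143  0.09 ]
dark a 33 [8, 12] pan [-0.138  0.105]
dark a 25 [11, 7] pan [-0.176  0.111]
dark a 28 [9, 6] pan [-0.205  0.109]
  wrist dark []
stone a 5430 [144, 161] pan [-0.004 -0.102]
stone a 18 [8, 5] pan [-0.171 -0.142]
stone a 4 [2, 2] pan [-0.171 -0.122]
stone a 79 [14, 10] pan [-0.078 -0.042]
stone a 56 [12, 9] pan [-0.075 -0.017]
stone a 8 [5, 3] pan [-0.231 -0.041]
stone a 225 [22, 19] pan [0.004 0.094]
stone a 28 [8, 6] pan [-0.043  0.08 ]
stone a 30 [7, 11] pan [-0.062  0.083]
stone a 5 [3, 3] pan [-0.107  0.08 ]
stone a 11 [4, 5] pan [-0.042  0.156]
stone a 88 [20, 32] pan [-0.111  0.199]
stone a 14 [5, 8] pan [-0.03   0.197]
stone a 45 [14, 22] pan [-0.207  0.199]
  wrist stone [([141.0, 31.5], 425, [30, 28]), ([133.6, 72.7], 2174, [55, 59]), ([318.3, 73.6], 1912, [42, 58]), ([265.8, 76.4], 813, [20, 46]), ([285.0, 77.8], 385, [12, 46]), ([199.7, 63.0], 37, [9, 9]), ([179.9, 84.3], 213, [18, 17]), ([171.7, 126.5], 989, [82, 43]), ([290.7, 117.8], 432, [77, 9]), ([226.6, 136.9], 503, [35, 23]), ([272.5, 138.5], 39, [9, 6]), ([363.6, 176.4], 115, [12, 12]), ([280.9, 202.6], 288, [11, 40]), ([359.5, 190.5], 115, [12, 12]), ([334.0, 195.3], 114, [13, 12]), ([339.8, 219.8], 110, [12, 12]), ([173.3, 229.3], 721, [55, 24])]
1.2229708034591036 -0.16685715942515628 -0.0021078994084293506
```

View pics/b.png

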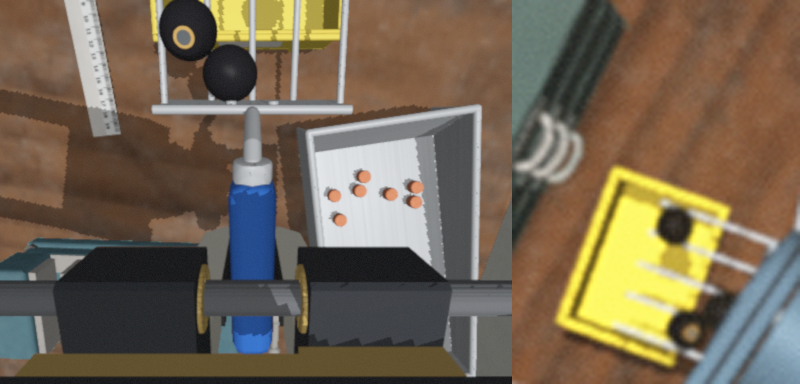

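The view shows all three knobs on the scoop: two near the back, at (188,28) and (230,73), and the third near the tips above the bin. All seven stones are in the pan. I'll lower the tines onto the near rim of the bin and use it as the tilting fulcrum.

Request:
{"name": "servo_tool", "arguments": {"offset": [[0,0,0.1],[0,0,0.2],[0,0,0.25],[0,0,0.25],[0,0,0.2],[0,0,0.1],[0,0,0.06],[0,0,0]], "turn": [0,0,0,0,0,0,0,0]}}

```text
clock: 18.5
eef_pos: [0.3784, -0.1156, 0.1156]
ee_rot: [0.819, 0.574, -0.0, -0.0]
wrist_force: [-0.4, 0.5, -3.5]
gripper_width: 0.207
grip_force: 60.0
```

Request:
{"name": "servo_tool", "arguments": {"offset": [[0,0,0.05],[0,0,0.05],[0,0,0]], "turn": [0,0,0]}}

```text
clock: 18.8
eef_pos: [0.3784, -0.1156, 0.1127]
ee_rot: [0.819, 0.574, -0.0, 0.0]
wrist_force: [-0.2, -0.3, -2.5]
gripper_width: 0.214
grip_force: 60.0
```

Request:
{"name": "servo_tool", "arguments": {"offset": [[0,0,0.05],[0,0,0.05],[0,0,0]], "turn": [0,0,0]}}

```text
clock: 19.1
eef_pos: [0.3788, -0.1162, 0.1103]
ee_rot: [0.819, 0.574, 0.0, 0.001]
wrist_force: [-1.8, -2.5, 4.8]
gripper_width: 0.207
grip_force: 60.0
```

Request:
{"name": "servo_tool", "arguments": {"offset": [[0,0,0],[0,0,0]], "turn": [0,0], "squeeze": 25}}

```text
clock: 19.3
eef_pos: [0.3789, -0.1162, 0.1102]
ee_rot: [0.819, 0.574, 0.0, 0.001]
wrist_force: [-1.5, -4.1, 3.9]
gripper_width: 0.213
grip_force: 25.0
```

Request:
{"name": "servo_tool", "arguments": {"offset": [[0,0,0],[0,0,0]], "turn": [0,0], "squeeze": 14}}

```text
clock: 19.5
eef_pos: [0.3787, -0.1161, 0.11]
ee_rot: [0.819, 0.574, -0.0, 0.001]
wrist_force: [-0.8, -5.6, 4.0]
gripper_width: 0.216
grip_force: 14.0
```

```bash
cat >>see.py <<'E'
def brief(z=.09):
    s,p,M=tool();print("t",s["clock"],"p",p.round(4),"F",np.round(s["wrist_force"],1),"T",np.round(M.T@s["wrist_torque"],2))
    t=bot.grab_frame("top");w=bot.grab_frame("wrist");B=np.array([.4333,.042])
    for c,a,wh in blobs(t,0,15):
        d=unproj(t,c,z)[0]-B;q=(d@ax(1.223),d@ax(1.223+np.pi/2))
        if abs(q[0])<.1 and abs(q[1])<.08: print("dark",a,wh,np.round(q,3))
    print("wrist dark",[b for b in blobs(w,0,60) if b[0][1]<200])
    col=w["image"][90:150,[160,190,310,340]].astype(int).mean(2)
    print("bar rows",[int(90+np.argmin(np.diff(col[:,k]))) for k in range(4)])
    return t,w
E
python3 -c "
from see import *
brief()"
```

```text
t 19.5 p [ 0.3787 -0.1161  0.11  ] F [-0.8 -5.6  4. ] T [-0.11 -0.63 -0.02]
dark 48 [9, 9] [-0.027 -0.039]
dark 75 [18, 15] [-0.066  0.019]
wrist dark [([208.2, 48.9], 4595, [97, 100])]
bar rows [112, 112, 112, 101]
```

Request:
{"name": "servo_tool", "arguments": {"offset": [[0.08,0,-0.13],[0.09,0,-0.13],[0.09,0,-0.13],[0.09,0,-0.13],[0,0,0],[0,0,0]], "turn": [0,0,0,0,0,0], "squeeze": 10}}

```text
clock: 20.2
eef_pos: [0.382, -0.1051, 0.1253]
ee_rot: [0.819, 0.574, 0.0, -0.0]
wrist_force: [-0.6, 1.3, -0.0]
gripper_width: 0.213
grip_force: 10.0
```

```bash
python3 -c "
from see import *
brief()"
```

```text
t 20.2 p [ 0.382  -0.1051  0.1253] F [-0.6  1.3 -0. ] T [ 0.02  0.26 -0.07]
dark 41 [8, 9] [-0.033 -0.038]
dark 25 [8, 10] [-0.049  0.032]
wrist dark [([314.5, 17.2], 1635, [54, 39]), ([212.4, 68.9], 3831, [89, 94])]
bar rows [124, 124, 124, 124]
```

Request:
{"name": "servo_tool", "arguments": {"offset": [[0.1,0,-0.11],[0.11,0,-0.12],[0.11,0,-0.12],[0,0,0],[0,0,0],[0,0,0],[0,0,0]], "turn": [0,0,0,0,0,0,0]}}

```text
clock: 21.0
eef_pos: [0.3854, -0.0968, 0.1359]
ee_rot: [0.819, 0.574, 0.0, 0.0]
wrist_force: [-0.3, 0.3, 1.5]
gripper_width: 0.218
grip_force: 10.0
```

```bash
python3 -c "
from see import *
brief(.03)"
```

```text
t 21.0 p [ 0.3854 -0.0968  0.1359] F [-0.3  0.3  1.5] T [ 0.05  0.11 -0.04]
dark 47 [8, 9] [ 0.009 -0.042]
dark 52 [8, 10] [-0.029  0.037]
wrist dark [([192.2, 27.5], 2009, [51, 54]), ([231.3, 101.3], 1731, [48, 48])]
bar rows [131, 133, 133, 133]
```

Request:
{"name": "servo_tool", "arguments": {"offset": [[0.12,0,-0.12],[0.12,0,-0.12],[0,0,0],[0,0,0],[0,0,0],[0,0,0],[0,0,0]], "turn": [0,0,0,0,0,0,0]}}

```text
clock: 21.8
eef_pos: [0.3878, -0.0899, 0.1431]
ee_rot: [0.819, 0.574, 0.0, -0.0]
wrist_force: [-0.3, 0.9, 0.1]
gripper_width: 0.214
grip_force: 10.0
```

```bash
python3 -c "
from see import *
brief(.03)"
```

```text
t 21.8 p [ 0.3878 -0.0899  0.1431] F [-0.3  0.9  0.1] T [-0.09  0.3   0.07]
dark 47 [7, 9] [ 0.027 -0.041]
dark 55 [8, 9] [0.028 0.036]
wrist dark [([228.7, 59.5], 1445, [46, 50])]
bar rows [122, 140, 140, 139]
```

Request:
{"name": "servo_tool", "arguments": {"offset": [[0,0,0],[0,0,0],[0,0,0],[0,0,0]], "turn": [0,0,0,0]}}

```text
clock: 22.3
eef_pos: [0.3878, -0.0899, 0.143]
ee_rot: [0.819, 0.574, 0.0, 0.0]
wrist_force: [0.1, 1.0, -0.9]
gripper_width: 0.212
grip_force: 10.0
```

```bash
python3 -c "
from see import *
brief(.02)"
```

```text
t 22.3 p [ 0.3878 -0.0899  0.143 ] F [ 0.1  1.  -0.9] T [-0.19  0.24 -0.01]
dark 111 [14, 20] [ 0.029 -0.026]
dark 58 [8, 9] [0.028 0.04 ]
wrist dark []
bar rows [122, 140, 139, 139]
```

All three knobs are now in the bin, against its far wall. I'll lift the scoop clear and carry it high, past the cabinet, back to its old place.

Request:
{"name": "servo_tool", "arguments": {"offset": [[0,0,0],[0,0,-0.3],[0,0,-0.6],[0,0,-0.9],[0,0,-0.9],[0,0,-0.9],[0,0,-0.9],[0,0,-0.7],[0,0,0],[0,0,0]], "turn": [0,0,0,0,0,0,-0.9,-0.9,-0.9,-0.9], "squeeze": 60}}

```text
clock: 23.4
eef_pos: [0.3878, -0.0902, 0.3003]
ee_rot: [0.702, 0.713, -0.0, 0.001]
wrist_force: [-0.1, 0.6, -2.6]
gripper_width: 0.213
grip_force: 60.0
```

Request:
{"name": "servo_tool", "arguments": {"offset": [[0,0,0],[0,0,0],[0,0,0],[0,0,0],[0,0,0]], "turn": [-0.9,-0.9,-0.9,-0.65,0]}}

```text
clock: 23.9
eef_pos: [0.3874, -0.09, 0.2994]
ee_rot: [0.574, 0.819, -0.0, -0.0]
wrist_force: [0.4, 0.6, -1.3]
gripper_width: 0.213
grip_force: 60.0
```

Request:
{"name": "servo_tool", "arguments": {"offset": [[-0.4,0.77,0],[-0.4,0.77,0],[-0.4,0.77,0],[-0.4,0.77,0],[-0.4,0.77,0],[-0.4,0.77,0],[-0.4,0.77,0],[-0.4,0.77,0],[-0.4,0.77,0],[-0.4,0.77,0]], "turn": [0,0,0,0,0,0,0,0,0,0]}}

```text
clock: 24.9
eef_pos: [0.6466, -0.1244, 0.2989]
ee_rot: [0.575, 0.818, -0.0, -0.0]
wrist_force: [0.5, -0.3, -2.7]
gripper_width: 0.213
grip_force: 60.0
```

```bash
python3 -c "
from see import *
t,w=brief(.02)
s,p,M=tool();print(p,yaw(M[:2,0]))
report(.025)"
```

```text
t 24.9 p [ 0.6466 -0.1244  0.2989] F [ 0.5 -0.3 -2.7] T [-0.1 -0.2  0. ]
wrist dark [([435.2, 15.2], 189, [31, 27])]
bar rows [115, 140, 140, 118]
[ 0.6478536  -0.12480589  0.29735937] 1.9160247872043894
t 25.0 p [ 0.6479 -0.1248  0.2974] F [-0.4  0.4 -2.7] T [-0.1  -0.21 -0.06]
  wrist dark []
stone a 19 [8, 5] pan [ 0.044 -0.034]
stone a 4 [2, 2] pan [ 0.048 -0.013]
stone a 18 [7, 6] pan [0.061 0.012]
stone a 7 [3, 3] pan [0.054 0.037]
stone a 9 [3, 3] pan [0.031 0.036]
  wrist stone [([198.2, 28.3], 1356, [32, 81]), ([232.0, 34.5], 1825, [35, 86]), ([272.1, 62.3], 2909, [33, 132]), ([365.0, 52.5], 2951, [92, 108]), ([309.5, 71.5], 3255, [34, 128]), ([369.2, 14.1], 72, [12, 9]), ([245.2, 69.6], 83, [8, 18]), ([231.6, 107.1], 266, [14, 22]), ([272.6, 149.7], 315, [30, 18]), ([135.1, 152.7], 54, [9, 8]), ([148.7, 163.5], 110, [15, 16])]
```

Request:
{"name": "servo_tool", "arguments": {"offset": [[0,0,0.5],[0,0,0.9],[0,0,0.9],[0,0,0.9],[0,0,0.9],[0,0,0.9],[0,0,0.7],[0,0,0.2],[0,0,0]], "turn": [0,0,0,0,0,0,0,0,0]}}

```text
clock: 26.0
eef_pos: [0.6447, -0.124, 0.1218]
ee_rot: [0.575, 0.818, -0.0, -0.001]
wrist_force: [-0.2, 0.5, -1.5]
gripper_width: 0.209
grip_force: 60.0
```

Request:
{"name": "servo_tool", "arguments": {"offset": [[0,0,0],[0,0,0.2],[0,0,0.2],[0,0,0.2],[0,0,0.2],[0,0,0.2],[0,0,0.2],[0,0,0.1],[0,0,0]], "turn": [0,0,0,0,0,0,0,0,0], "squeeze": 12}}

```text
clock: 26.9
eef_pos: [0.6458, -0.1243, 0.0827]
ee_rot: [0.575, 0.818, 0.0, -0.0]
wrist_force: [0.0, -0.3, -0.6]
gripper_width: 0.218
grip_force: 12.0
```

```bash
python3 -c "
from see import *
brief(.02)"
```

```text
t 26.9 p [ 0.6458 -0.1243  0.0827] F [ 0.  -0.3 -0.6] T [-0.14 -0.15  0.05]
wrist dark []
bar rows [135, 136, 136, 135]
```

Request:
{"name": "servo_tool", "arguments": {"offset": [[0,0,0.1],[0,0,0.1],[0,0,0.1],[0,0,0.1],[0,0,0.05],[0,0,0],[0,0,0]], "turn": [0,0,0,0,0,0,0], "squeeze": 8}}

```text
clock: 27.7
eef_pos: [0.6455, -0.124, 0.0692]
ee_rot: [0.574, 0.819, -0.0, -0.0]
wrist_force: [0.1, 0.4, -1.6]
gripper_width: 0.216
grip_force: 8.0
```

```bash
python3 -c "
from see import *
brief(.02)"
```

```text
t 27.7 p [ 0.6455 -0.124   0.0692] F [ 0.1  0.4 -1.6] T [-0.16 -0.19 -0.03]
wrist dark []
bar rows [128, 128, 128, 127]
```

Request:
{"name": "servo_tool", "arguments": {"offset": [[0,0,0],[0,0,0.05],[0,0,0.05],[0,0,0],[0,0,0]], "turn": [0,0,0,0,0], "squeeze": 4}}

```text
clock: 28.3
eef_pos: [0.6462, -0.125, 0.0673]
ee_rot: [0.574, 0.819, -0.0, 0.001]
wrist_force: [-0.6, -2.5, 3.9]
gripper_width: 0.211
grip_force: 4.0
```

```bash
python3 -c "
from see import *
brief(.02)"
```

```text
t 28.3 p [ 0.6462 -0.125   0.0673] F [-0.6 -2.5  3.9] T [ 0.21 -0.62 -0.03]
wrist dark []
bar rows [127, 127, 127, 126]
```

Request:
{"name": "servo_tool", "arguments": {"offset": [[0,0,0],[0,0,0],[0,0,0],[0,0,0],[0,0,0]], "turn": [0,0,0,0,0], "grip": -0.3}}

```text
clock: 28.9
eef_pos: [0.6456, -0.1239, 0.0663]
ee_rot: [0.574, 0.819, 0.0, -0.0]
wrist_force: [-0.9, 0.0, -0.2]
gripper_width: 0.595
grip_force: 0.0
```

Request:
{"name": "servo_tool", "arguments": {"offset": [[0,0,-0.3],[0,0,-0.6],[0,0,-0.9],[0,0,-0.9],[0,0,-0.9],[-0.4,-0.6,-0.9],[-0.4,-0.9,-0.5],[-0.4,-0.9,0],[-0.4,-0.9,0],[-0.4,-0.9,0]], "turn": [0,0,0,0,0,0,0,0,0,0]}}

```text
clock: 29.9
eef_pos: [0.547, -0.2242, 0.2177]
ee_rot: [0.574, 0.819, 0.0, 0.001]
wrist_force: [-0.6, 0.1, -1.1]
gripper_width: 0.65
grip_force: 0.0
```

Request:
{"name": "servo_tool", "arguments": {"offset": [[-0.4,-0.9,0],[-0.4,-0.9,0],[-0.4,-0.9,0],[-0.4,-0.9,0],[-0.4,-0.9,0],[-0.4,-0.9,0],[-0.4,-0.9,0],[-0.4,-0.9,0],[0,0,0]], "turn": [0,0,0,0,0,0,0,0,0]}}

```text
clock: 30.8
eef_pos: [0.3751, -0.3897, 0.2173]
ee_rot: [0.576, 0.818, -0.001, 0.0]
wrist_force: [-0.0, 0.6, 0.5]
gripper_width: 0.651
grip_force: 0.0
```

```bash
python3 -c "
from see import *
brief(.02);t,w=report(.02)
m=cv2.inRange(cv2.cvtColor(t['image'],cv2.COLOR_RGB2HSV),(100,150,60),(125,255,255))
n,_,st,c=cv2.connectedComponentsWithStats(m)
for i in range(1,n):
  if 20<st[i,4]<3000: print('blue',c[i],st[i],unproj(t,c[i],.093))
for P in [(o,y) for o in(0,.09) for y in(-.052,.052)]: pass
cv2.imwrite('pics/c.png',t['image'])"
```

```text
t 30.8 p [ 0.3751 -0.3897  0.2173] F [-0.   0.6  0.5] T [-0.07 -0.07  0.03]
dark 41 [8, 9] [ 0.027 -0.045]
dark 49 [9, 9] [ 0.027 -0.013]
dark 50 [8, 8] [0.027 0.041]
wrist dark []
bar rows [107, 95, 124, 143]
t 30.9 p [ 0.377  -0.3875  0.2171] F [0.2 1.1 0.5] T [-0.1  -0.06  0.02]
  wrist dark []
stone a 18 [8, 5] pan [ 0.044 -0.035]
stone a 4 [2, 2] pan [ 0.047 -0.013]
stone a 8 [3, 3] pan [0.067 0.009]
stone a 7 [3, 3] pan [0.055 0.014]
stone a 7 [3, 3] pan [0.054 0.037]
stone a 7 [3, 3] pan [0.03  0.035]
  wrist stone [([266.7, 17.9], 786, [43, 39]), ([219.2, 118.9], 188, [9, 27]), ([139.5, 127.6], 58, [8, 11]), ([217.7, 141.1], 32, [12, 4]), ([190.5, 157.5], 183, [20, 24]), ([187.7, 186.3], 1767, [77, 86]), ([258.6, 259.5], 848, [41, 49])]
blue [276.43697479 150.25210084] [261 143  32  16 238] [[ 0.64916997 -0.13274332]]
```

```bash
python3 -c "
from station import bot
print(bot.hand_in())"
```

```text
the job is handed in; nothing more can be done
None
```

I handed the job in at about 31 s of the 70 s allowed. The last camera check showed all three knobs in the bin and all seven stones in the pan, with the scoop set back on its tines near its old spot; the hand-in gave no verdict.

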